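Clamp the canvas panel and hold the easel's sprung mast raised

TASK

The strip of the canvas panel under the easel's claw still has to be painted. Squeeze open the spring clamp that is parked on the tray's rim and let it close over the top edge of the panel, well to one side of the mast, so that it grips panel and backboard together, and let go of it; then take the mast by its wooden grip, pull it out against its spring until the red ring on the inner rod stands just clear of the black collar, and finish while still holding it there. Leave the panel where it stands, and do not disturb the primer tub, the brush jar or the paint bottle.

Things in the scene. Friction and masses are not known exactly. Their poses are not given: they have to be found in the camera images.
- easel: Beech table easel, fixed. Origin on the counter below the foot of the backboard's front face, mid-width; x to its back, y to its left, z up. Backboard 280 wide, 8 thick, 150 up its slope, rises from a ledge 30 above the origin and leans back 0.175 rad: slope direction [sin 0.175, 0, cos 0.175] here. Ledge 42 deep before it, with an 8 high lip; feet reach 123 behind the origin
- easel_edge (a point): Middle (of width and thickness) of the backboard's top edge, about 178 above the counter; axes as the easel's (z vertical). Panel in front and board together are 13 thick; the middle of the two lies 2.5 before this point. The mast tube's axis is 13 behind it
- panel: Loose canvas panel 240 wide, 150 tall, 5 thick, 0.14 kg, painted with sky, meadow and two sheep, bare white strip along its top. It stands on the easel's ledge against the backboard, top edges flush. Origin at the centre of its lower edge; x through its thickness to the back, y along its width, z up its slope (leaning 0.175 rad)
- mast (a joint): Extension of the easel's telescoping mast, m: 0 = its claw rests on the panel's top edge; grows as pulled up the slope. An inner spring pulls back with 4 N at 0, 12 N at 0.060; let go, it flies back. The rod is 10 across; its red ring, 6 tall, starts hidden in the tube, its lower edge level with the top of the black collar (23 across, at the tube's mouth) at 0.058. End stop 0.090
- mast_knob (a point): Middle of the mast's round wooden grip, 24 across, 44 long, at the mast's top; moves with it. z up the mast (the way to pull, leaning 0.175 rad), x to the easel's back, y along the backboard. At mast 0 it is 43 beyond the backboard's top along the slope. Below it (22 down) is the black claw, 34 wide along y, 14 thick, reaching 35 forward of the axis over the panel's top, a 5 deep lip before it
- tray: Open beech tray 120 x 220 x 55 tall, walls 8 thick, fixed; brush, pencil and spool lie in it below the rim. Origin at the centre of its underside, x across its short side to the back, y along its long side. The clamp is parked on the long wall whose middle is at x = -56
- clamp: Black and orange spring clamp, 65 g, 24 wide along the edge gripped, handles up, jaws down. Origin on the pivot pin; y along the edge; jaws and handles face each other along x; this body is the -x half. Parked on the tray wall it is upright: wall top 16 below the pivot, pads 17 to 37 below it; handles rise 44 above it (straight down to it), splayed to 55 over their outsides at the top
- clamp_jaw (a joint): Clamp's opening angle, rad: 0 = pads parallel, 8 apart (parked); about 0.19 = gripping 13 (some 10 N); -0.25 = empty. Squeezing the handles along x to their stop, 0.60, takes 10 N: they are then parallel, 28 over their outsides, and the pads 29 apart at the tips, 18 at their upper ends. Held evenly, each half then leans 0.3 rad (clamp about +y)
- gesso_tub: Bystander: white primer tub, 94 across, 70 tall, loose; origin at the centre of its underside
- brush_jar: Bystander: glass jar with five brushes, 78 across, 182 tall, loose; origin at the centre of its underside
- paint_cream: Bystander: paint bottle with pale cap, 48 across, 149 tall, loose; origin at the centre of its underside

How it is judged:
On the way, in this order (a step that is already met when the one before it is completed fails the run):
1. the clamp is squeezed open and lifted off the tray (contact force between the fingers and clamp above 2 N and value of joint clamp_jaw above 0.15 rad and contact force between clamp and tray below 0.05 N and value of joint mast below 0.01 m), for 0.2 s.
2. the clamp, let go, grips the panel and the backboard together, the mast still down (contact force between clamp and panel above 3 N and contact force between clamp and easel above 3 N and contact force between the fingers and clamp below 0.1 N and value of joint mast below 0.01 m and (y of clamp in the frame of easel_edge above 0.035 m or y of clamp in the frame of easel_edge below -0.035 m) and z of clamp in the frame of easel_edge above 0 m), for 0.3 s.
3. the mast is pulled out by the fingers to its red ring (value of joint mast between 0.055 and 0.069 m and contact force between the fingers and easel above 2 N and distance between the grasp point and mast_knob below 0.045 m), for 0.3 s.
At the end, for the whole second after the job is handed in: The fingers hold the mast by its grip (within 45 mm of its middle) out at 55 to 69 mm, at rest; the clamp, untouched, on the top edge over 35 mm to a side of the mast, presses on panel and easel with over 3 N each; the panel has moved under 15 mm and still leans on the backboard (all of step 3 and velocity of joint mast between -0.01 and 0.01 m/s and contact force between clamp and panel above 3 N and contact force between clamp and easel above 3 N and contact force between the arm and clamp below 0.1 N and distance of panel from where it was at the start of the episode below 0.015 m and angle between panel's own z axis and vertical below 0.25 rad and (y of clamp in the frame of easel_edge above 0.035 m or y of clamp in the frame of easel_edge below -0.035 m) and z of clamp in the frame of easel_edge above 0 m); the arm keeps its last pose, push and grip.
It fails at once if the panel is shifted by more than 30 mm (distance of panel from where it was at the start of the episode above 0.03 m).
It fails at once if a bystander is moved by more than 25 mm or knocked over (distance of any of gesso_tub, brush_jar, paint_cream from where it was at the start of the episode above 0.025 m or angle between any of brush_jar, paint_cream's own z axis and vertical above 0.5 rad).
It also fails if it takes over 51 s, if anything falls off the work surface, if the arm or the gripper's body presses on something with over 40 N, if the wrist force passes 120 N, or if a joint passes its speed limit or range.

ROBOT

A 6-joint arm with a two-finger parallel gripper is mounted at the origin on a cart in front of the work surface, level with it; the furniture and walls round the work are solid. World frame = base frame: x ahead of the robot, y to its left, z up, the work surface at z = 0. Lengths are in m, angles in rad, forces in N, time in s.
With the tool pointing down it reaches from about 0.425 to 0.95 m from the base axis. Payload 3.5 kg.
Tool frame: the origin (TCP) lies midway between the tips of the shut fingers; the grasp point (between the pads) lies pinch_z behind it (pinch_z is the distance from the TCP to the grasp point, in m); z points along the fingers, y is the line along which they close (so a half turn about z gives the same grasp; the last joint's range is limited). The gripper opens to 85 mm and grips with 20 to 120 N. Pads are 22 mm wide; open, the fingers measure 114 mm over their backs; the gripper's body (76 mm by 85 mm) begins 54 mm behind the grasp point. The pads swing forward as they close: fully open they stand 13 mm farther back than shut.
Start: joints at [1.142, 0.286, 1.577, -0, 1.279, -0.15], TCP at [0.186, 0.649, 0.231] pointing down, gripper open.
Joint ranges: [-2.77, 2.77], [-0.9, 2.22], [0.21, 2.48], [-1.53, 4.67], [0.24, 2.81], [-2.84, 2.84]. Speed limits (rad/s): [2.79, 2.79, 3.14, 3.14, 3.14, 3.14].

INTERFACE

Orientations are given as a unit quaternion [x, y, z, w].
In Python, from rig import * gives the robot as it stands.
- The arm moves only by the tool apply_moves, never from a script. Its argument "series" is a list of rows, each a list of 4 numbers: the shift along the tool's x, y, z in mm, then the turn about the tool's z in degrees. In form: [[tx, ty, tz, spin], ...]. A call has 1 to 12 rows; each row is the pose to reach, as a shift and turn from the pose commanded when the call began, along the tool's axes at that moment; what a row does not reach only later rows make up. A row lasts 1/12 s, in which the tool goes at most 41.7 mm and 7.16 degrees, less where a joint would pass 70% of its speed; a pose out of reach is approached as far as the arm can. A call with a gripper value outside its range is refused whole. "claw" is the finger opening in mm, from 0 to 85.4, set as the call begins (left out, the last holds). The fingers move at their own pace and stop on an object; "newtons" is the grip in N (left out, the last holds). Time passes only in rows, so rows that repeat a pose let the fingers close. It gives the time, the measured TCP pose, the force, the opening and the grip force at its end, in the units of the state.
- observe(): the state, without advancing time (a new reading comes with each control period).
- snapshot(name): name is "scene" or "top" or "wrist"; returns the picture (420x560x3 uint8, red, green, blue); there is no depth.
- camera_params(name): a dict with "fx", "fy", "cx", "cy" (pixels), "rvec" (rotation vector, rad) and "tvec" (3), from world to camera coordinates, as OpenCV has them. Camera axes: x right, y down, z forward; pixel columns grow to the right and rows downward; lengths in m; the calibration is good to about 2 mm. A picture is of the moment at which its call begins: read the wrist's pose just before it. camera_params takes no time and is no camera call; for the wrist camera it gives the pose at the moment of the call.
- hand_in(): hands the job in; it is judged then, once.
Trained networks look in the newest picture that a camera, given by its name, has taken for a name from the list of things; names that differ only in an ending like _2 or _b are one class to them, and where a whole thing is asked for, a point or a joint stands for the part that bears it (a point fixed in the world has none). Each returns a list of dicts, best first, with "conf" (0 to 1); they miss things now and then, are a little off and sometimes report something else, mostly with a low value. They report only what shows in the picture. A call takes as long as a camera call.
- silhouettes(camera, label): "pixels" (420x560 bool, what is visible of it).
- tip_of(camera, label): "centre" ([x, y, z] in m, in the coordinates of the camera as it stood for that picture, good to about 4 mm: a listed point, or the origin of a listed thing).
The state is a dict: "clock": time; "qpos": joint angles; "qd": joint speeds; "joint_efforts": joint torques, N m; "eef_pos": TCP position; "tcp_rot": TCP orientation; "ft_force": force on the tool from outside, world axes, zero at the start; "wrist_torque": the same for the moment, N m; "gripper_width": opening from 0.0 (shut) to 1.0 (fully open); "grip_force": force on a finger pad.
Only numpy, scipy, OpenCV 4.12 (cv2) and the standard library are available. Lean on these libraries where they do the work, as an engineer would, in place of code of your own. Each camera call takes 0.05 s, during which the arm holds its last target. There are 200 camera calls.

## Working session

There is one attempt and no reset: what is moved stays moved. The work goes in short steps, Python scripts to look and compute and a tool call to move; the robot and the scene stay as the last step left them, time stands still between calls to the robot, and variables do not carry over. Pictures are saved under pics/ and viewed, at most 14 in all, crops included, and the job is handed in when it is done.

Besides the shell and the picture viewer there is one more tool, called after ">>>" by a JSON object that holds its "name" and its "arguments". apply_moves: Moves the arm, as the interface text tells. Its arguments: {"type":"object","properties":{"series":{"type":"array"},"claw":{"type":"number"},"newtons":{"type":"number"}},"required":["series"]}

```bash
mkdir -p pics; ls; cat > h.py <<'E'
from rig import *
import numpy as np, cv2
from scipy.spatial.transform import Rotation as R
def cam(n):
    p=camera_params(n);return R.from_rotvec(np.ravel(p['rvec'])),np.ravel(p['tvec']),p
def save(n,f):
    im=snapshot(n);cv2.imwrite('pics/'+f,im[:,:,::-1]);return im
def tip(n,l):
    r,t,p=cam(n);o=tip_of(n,l)
    return [(round(d['conf'],2),np.round(r.inv().apply(np.array(d['centre'])-t),4)) for d in o[:3]]
def px(n,P):
    r,t,p=cam(n);c=r.apply(np.array(P))+t
    return np.array([p['fx']*c[0]/c[2]+p['cx'],p['fy']*c[1]/c[2]+p['cy']])
E
python3 - <<'E'
from h import *
o=observe();print(o);print(pinch_z if 'pinch_z' in globals() else '')
a=save('scene','s0.png');b=save('top','t0.png')
for n in ('scene','top'):
    for l in ['easel','easel_edge','panel','mast_knob','tray','clamp','gesso_tub','brush_jar','paint_cream']:
        print(n,l,tip(n,l))
cv2.imwrite('pics/st.png',cv2.resize(np.vstack([a,b])[:,:,::-1],None,fx=.71,fy=.71))
E
```

```text
pics
{'clock': 0.0, 'qpos': array([ 1.14200886e+00,  2.87187556e-01,  1.57820144e+00,  1.84459935e-06,
        1.27864323e+00, -1.50009020e-01]), 'qd': array([ 0.00114714,  0.00071011, -0.00088347,  0.00133608, -0.00027693,
       -0.00230511]), 'joint_efforts': array([-3.92250231e-04, -4.05971575e+01, -2.92630577e+01, -1.88500585e-04,
        5.69128519e-03,  9.01352678e-06]), 'eef_pos': array([0.18543926, 0.64832254, 0.22991938]), 'tcp_rot': array([ 1.38938449e-01,  9.90300267e-01, -1.16881240e-03, -3.48943931e-04]), 'ft_force': array([ 0.41258571,  0.11735359, -0.07812375]), 'wrist_torque': array([ 0.01647866, -0.04835527, -0.02535075]), 'grip_force': 0.0, 'gripper_width': 1.0023615475134318}
0.0187
scene easel [(0.94, array([0.511 , 0.2027, 0.0013]))]
scene easel_edge [(0.76, array([0.5394, 0.2077, 0.1774])), (0.65, array([0.5094, 0.1981, 0.0254]))]
scene panel [(0.71, array([0.5088, 0.2003, 0.0278]))]
scene mast_knob [(0.9, array([0.5627, 0.214 , 0.2159]))]
scene tray [(0.93, array([ 0.5321, -0.2082, -0.0013]))]
scene clamp [(0.69, array([ 0.4889, -0.26  ,  0.0737]))]
scene gesso_tub [(0.77, array([ 0.4167, -0.0036, -0.0027])), (0.45, array([ 0.7076, -0.0453, -0.0013]))]
scene brush_jar [(0.94, array([ 0.7048, -0.0482,  0.002 ]))]
scene paint_cream [(0.56, array([ 0.6955,  0.0573, -0.0018]))]
top easel [(0.63, array([ 5.162e-01,  2.018e-01, -5.000e-04])), (0.53, array([ 0.483 , -0.2624,  0.0719]))]
top easel_edge [(0.71, array([0.5378, 0.2104, 0.1799]))]
top panel [(0.81, array([0.5101, 0.203 , 0.0295]))]
top mast_knob [(0.85, array([0.5636, 0.2109, 0.2115]))]
top tray [(0.84, array([ 0.5344, -0.2046, -0.001 ]))]
top clamp [(0.81, array([ 0.4852, -0.2615,  0.0702]))]
top gesso_tub [(0.98, array([ 0.414 , -0.0032,  0.0013]))]
top brush_jar [(0.79, array([ 0.7062, -0.0425,  0.0013]))]
top paint_cream [(0.72, array([ 0.6956,  0.0577, -0.004 ]))]
```

```bash
python3 -c "
import rig;print([x for x in dir(rig) if x[0]!='_'])"
```

```text
['PlanningError', 'camera_params', 'hand_in', 'observe', 'pinch_z', 'silhouettes', 'snapshot', 'tip_of']
```

View pics/st.png

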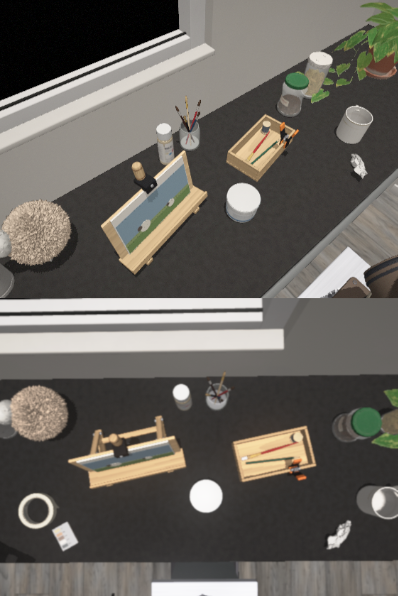

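The top half shows the scene view: easel left, tub centre, tray right with the clamp on its near wall. The lower half is the top view, with the clamp at about (298,468) in the montage and the easel turned slightly. Next I fit yaws by matching projected boxes to the silhouettes.

```bash
cat > fit.py <<'E'
from h import *
from scipy.optimize import minimize
def box(lo,hi): return np.array([[x,y,z] for x in(lo[0],hi[0]) for y in(lo[1],hi[1]) for z in(lo[2],hi[2])])
s,c=np.sin(.175),np.cos(.175)
def panelpts():
    # panel in easel frame: front face leans; x back
    b=box([-5,-120,0],[0,120,150])/1000
    return np.c_[b[:,0]*c+b[:,2]*s, b[:,1], .03-b[:,0]*s+b[:,2]*c]
def fit(parts,x0,masks):
    def cost(v):
        C=0
        for n,m in masks.items():
            M=np.zeros(m.shape,np.uint8)
            for p in parts:
                w=R.from_euler('z',v[2]).apply(p)+[v[0],v[1],0]
                r,t,k=cam(n);q=r.apply(w)+t
                uv=np.c_[k['fx']*q[:,0]/q[:,2]+k['cx'],k['fy']*q[:,1]/q[:,2]+k['cy']]
                h=cv2.convexHull((uv*16).astype(np.int32))
                cv2.fillConvexPoly(M,h,1,shift=4)
            C+=1-(M&m).sum()/(M|m).sum()
        return C
    best=None
    for d in (-.15,0,.15):
        x=np.array(x0)+[0,0,d]
        S=np.vstack([x,x+[.008,0,0],x+[0,.008,0],x+[0,0,.1]])
        o=minimize(cost,x,method='Nelder-Mead',options=dict(initial_simplex=S,xatol=2e-4,fatol=1e-4))
        if best is None or o.fun<best.fun: best=o
    return best.x,best.fun
E
python3 - <<'E'
from fit import *
for n in('scene','top'): snapshot(n)
def ms(l):
    out={}
    for n in('scene','top'):
        o=silhouettes(n,l)
        if o: out[n]=np.array(o[0]['pixels']).astype(np.uint8); print(l,n,o[0]['conf'],out[n].sum())
    return out
T=ms('tray');P=ms('panel')
def close(M): return {n:cv2.morphologyEx(m,cv2.MORPH_CLOSE,np.ones((25,25))) for n,m in M.items()}
tb=box([-.06,-.11,0],[.06,.11,.055])
for M in (close(T),{k:v for k,v in close(T).items() if k=='top'}): print('tray',fit([tb],[.533,-.206,.15],M))
for M in (close(P),{k:v for k,v in close(P).items() if k=='top'}): print('easel via panel',fit([panelpts()],[.512,.202,.2],M))
a=cv2.imread('pics/t0.png')
print(px('top',[.487,-.26,.07]),px('top',[.538,.208,.178]))
x=a[160:300,90:470];cv2.imwrite('pics/c.png',cv2.resize(x,None,fx=2.1,fy=2.1,interpolation=cv2.INTER_CUBIC))
E
```

```text
tray scene 0.84 4678
tray top 0.96 6151
panel scene 0.88 6274
panel top 0.72 2600
tray (array([ 0.53195434, -0.20719906,  0.21258732]), np.float64(0.07734148280209296))
tray (array([ 0.5323801 , -0.20688291,  0.20304426]), np.float64(0.024499229583975324))
easel via panel (array([0.5124532 , 0.20250892, 0.20884882]), np.float64(0.1319100402879242))
easel via panel (array([0.51271126, 0.20321314, 0.20767365]), np.float64(0.06408036023553865))
[414.50107406 240.02754585] [171.31207686 214.39164418]
```

View pics/c.png

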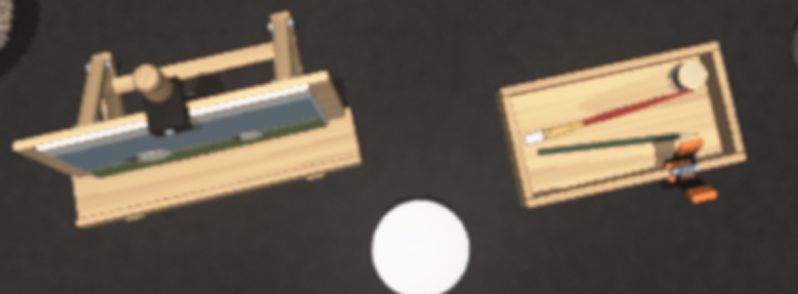

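Tray is at (.532,-.207) yaw .205, easel at (.5125,.203) yaw .208. The clamp should be at (.486,-.2615,.071), and this agrees with the detections. I start moving.

>>> {"name": "apply_moves", "arguments": {"series": [[-170, -148, -70, 31], [-339, -296, -70, 62], [-339, -296, -70, 62], [-339, -296, -70, 62], [-339, -296, -70, 62], [-339, -296, -70, 62], [-339, -296, -70, 62], [-339, -296, -70, 62], [-339, -296, -70, 62], [-339, -296, -70, 62], [-339, -296, -70, 62], [-339, -296, -70, 62]], "claw": 85, "newtons": 30}}

```text
clock: 2.3
eef_pos: [0.4338, 0.2664, 0.303]
tcp_rot: [0.632, 0.775, 0.001, 0.002]
ft_force: [0.5, -0.0, -0.4]
gripper_width: 1.001
grip_force: 0.0
```

```bash
cat >> h.py <<'E'
def go(tgt,yaw=None):
    "tool-axis shift (mm) and spin (deg) to world TCP target; yaw = world angle of tool y (mod pi)"
    o=observe();r=R.from_quat(o['tcp_rot']);d=r.inv().apply(np.array(tgt)-o['eef_pos'])*1000
    y=r.as_matrix()[:,1];c=np.arctan2(y[1],y[0])
    sp=None if yaw is None else -np.degrees((yaw-c+np.pi/2)%np.pi-np.pi/2)
    print('t',round(o['clock'],2),'eef',np.round(o['eef_pos'],4),'q',np.round(o['qpos'],2),'yaw',round(c,4),'w',round(o['gripper_width'],3),'gf',round(o['grip_force'],1),'F',np.round(o['ft_force'],1),'zax',np.round(r.as_matrix()[:,2],3))
    print('move',np.round(d,1),'spin',None if sp is None else round(sp,1))
E
python3 -c "
from h import *
go([.486,-.2615,.21],.205)"
```

```text
t 2.3 eef [0.4338 0.2664 0.303 ] q [ 0.35 -0.14  1.89 -0.    1.38  0.15] yaw 0.2027 w 1.001 gf 0.0 F [ 0.5 -0.  -0.4] zax [ 0.004 -0.001 -1.   ]
move [-527.3  -55.6   94. ] spin -0.1
```

>>> {"name": "apply_moves", "arguments": {"series": [[-264, -28, 0, 0], [-264, -28, 0, 0], [-527, -56, 94, 0], [-527, -56, 94, 0], [-527, -56, 94, 0], [-527, -56, 94, 0], [-527, -56, 94, 0], [-527, -56, 94, 0], [-527, -56, 94, 0], [-527, -56, 94, 0], [-527, -56, 94, 0], [-527, -56, 94, 0]]}}

```text
clock: 3.3
eef_pos: [0.4812, -0.2191, 0.2153]
tcp_rot: [0.629, 0.777, 0.0, 0.0]
ft_force: [1.1, -0.5, -0.4]
gripper_width: 0.995
grip_force: 0.0
```

>>> {"name": "apply_moves", "arguments": {"series": [[0, 0, 0, 0], [0, 0, 0, 0]]}}

```text
clock: 3.47
eef_pos: [0.4808, -0.2187, 0.2145]
tcp_rot: [0.631, 0.776, 0.0, -0.001]
ft_force: [0.1, 1.8, -0.2]
gripper_width: 0.993
grip_force: 0.0
```

```bash
python3 - <<'E'
from fit import *
go([.486,-.2615,.09],.205)
a=save('wrist','w1.png')
for l in('clamp','tray'): print(l,tip('wrist',l))
o=silhouettes('wrist','clamp')
m=np.array(o[0]['pixels']).astype(np.uint8); 
ct=max(cv2.findContours(m,0,2)[0],key=cv2.contourArea);print(o[0]['conf'],cv2.minAreaRect(ct),'px',px('wrist',[.486,-.2615,.071]))
M=silhouettes('top','tray'); 
E
```

```text
t 3.47 eef [ 0.4808 -0.2187  0.2145] q [-0.62 -0.02  1.95  0.    1.22 -0.83] yaw 0.2064 w 0.993 gf 0.0 F [ 0.1  1.8 -0.2] zax [-0.002  0.002 -1.   ]
move [-43.2  -3.5 124.5] spin 0.1
clamp [(0.66, array([ 0.4872, -0.2623,  0.0755]))]
tray [(0.73, array([ 0.53  , -0.2069, -0.0024]))]
0.76 ((275.5, 244.5), (51.0, 63.0), 90.0) px [274.67256947 239.63498098]
```

View pics/w1.png

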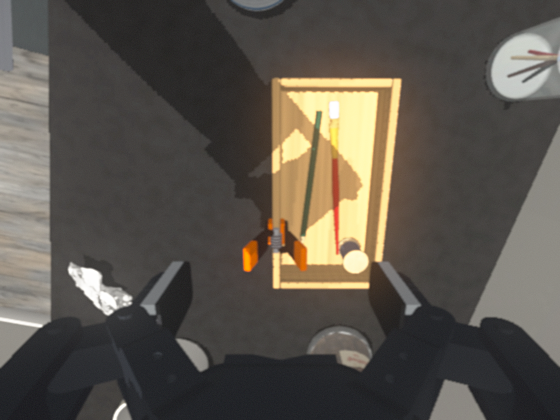

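The clamp's pivot is near (276,240), square to the fingers (at about 175 and 385 columns). It matches the estimate.

>>> {"name": "apply_moves", "arguments": {"series": [[-43, -4, 40, 0], [-43, -4, 40, 0], [-43, -4, 75, 0], [-43, -4, 75, 0], [-43, -4, 110, 0], [-43, -4, 138, 0], [-43, -4, 138, 0], [-43, -4, 138, 0]]}}

```text
clock: 4.38
eef_pos: [0.4857, -0.2587, 0.0774]
tcp_rot: [0.629, 0.778, 0.0, -0.002]
ft_force: [1.0, 0.5, 0.1]
gripper_width: 0.998
grip_force: 0.0
```

```bash
python3 - <<'E'
from h import *
go([.4865,-.2615,.076],.205)
a=save('wrist','w2.png')
print(tip('wrist','clamp'))
E
```

```text
t 4.38 eef [ 0.4857 -0.2587  0.0774] q [-0.67  0.2   1.99  0.    0.96 -0.89] yaw 0.2113 w 0.998 gf 0.0 F [1.  0.5 0.1] zax [-0.002  0.002 -1.   ]
move [-2.9  0.2  1.4] spin 0.4
[(0.58, array([ 0.4885, -0.2624,  0.0786]))]
```

View pics/w2.png

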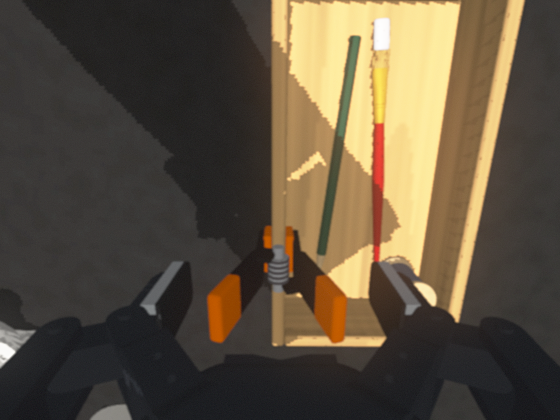

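>>> {"name": "apply_moves", "arguments": {"series": [[-3, 0, 1, 0], [-3, 0, 1, 0], [-3, 0, 1, 0], [-3, 0, 1, 0], [-3, 0, 1, 0], [-3, 0, 1, 0], [-3, 0, 1, 0], [-3, 0, 1, 0], [-3, 0, 1, 0], [-3, 0, 1, 0], [-3, 0, 1, 0], [-3, 0, 1, 0]], "claw": 15, "newtons": 30}}

```text
clock: 5.48
eef_pos: [0.4869, -0.2637, 0.0775]
tcp_rot: [0.629, 0.777, -0.0, 0.0]
ft_force: [-3.0, -0.4, 6.3]
gripper_width: 0.317
grip_force: 35.6
```

```bash
python3 - <<'E'
from h import *
go([.4865,-.2615,.076],.205)
a=save('wrist','w3.png')
print(tip('wrist','clamp'))
E
```

```text
t 5.48 eef [ 0.4869 -0.2637  0.0775] q [-0.68  0.2   1.98 -0.    0.95 -0.89] yaw 0.2102 w 0.317 gf 35.6 F [-3.  -0.4  6.3] zax [-0.    -0.001 -1.   ]
move [2.2 0.1 1.5] spin 0.3
[(0.77, array([ 0.4888, -0.2603,  0.065 ]))]
```

View pics/w3.png

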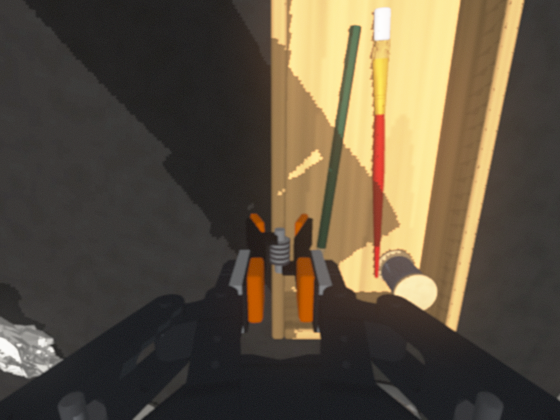

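The handles are squeezed parallel to their stop (27 mm), jaws open evenly about the wall. Lift.

>>> {"name": "apply_moves", "arguments": {"series": [[0, 0, -10, 0], [0, 0, -20, 0], [0, 0, -35, 0], [0, 0, -55, 0], [0, 0, -75, 0], [0, 0, -100, 0], [0, 0, -125, 0], [0, 0, -150, 0], [0, 0, -170, 0], [0, 0, -185, 0], [0, 0, -195, 0], [0, 0, -195, 0]]}}

```text
clock: 6.58
eef_pos: [0.4879, -0.2638, 0.275]
tcp_rot: [0.629, 0.777, 0.0, 0.003]
ft_force: [0.0, -1.1, 0.2]
gripper_width: 0.316
grip_force: 34.5
```

```bash
python3 - <<'E'
from h import *
go([.557,.1254,.272],.208)
save('wrist','w4.png');save('scene','s4.png')
for n in('wrist','scene'): print(tip(n,'clamp'))
E
```

```text
t 6.58 eef [ 0.4879 -0.2638  0.275 ] q [-0.68 -0.01  1.83  0.    1.32 -0.89] yaw 0.21 w 0.316 gf 34.5 F [ 0.  -1.1  0.2] zax [ 0.005 -0.003 -1.   ]
move [366.2 148.7   2. ] spin 0.1
[(0.89, array([ 0.4897, -0.2612,  0.2563]))]
[(0.72, array([ 0.4907, -0.2606,  0.255 ]))]
```

>>> {"name": "apply_moves", "arguments": {"series": [[30, 12, 0, 0], [66, 27, 0, 0], [102, 41, 0, 0], [138, 56, 0, 0], [174, 71, 0, 0], [210, 85, 0, 0], [246, 100, 0, 0], [282, 115, 0, 0], [318, 129, 0, 0], [348, 141, 0, 0], [366, 149, 0, 0], [366, 149, 0, 0]]}}

```text
clock: 7.78
eef_pos: [0.5557, 0.1294, 0.2696]
tcp_rot: [0.627, 0.779, -0.0, -0.002]
ft_force: [-0.4, -0.7, -0.9]
gripper_width: 0.318
grip_force: 34.5
```

>>> {"name": "apply_moves", "arguments": {"series": [[0, 0, 0, 0], [0, 0, 0, 0]]}}

```text
clock: 7.95
eef_pos: [0.5558, 0.1253, 0.2703]
tcp_rot: [0.629, 0.777, -0.001, -0.001]
ft_force: [-0.8, 0.5, -0.5]
gripper_width: 0.318
grip_force: 34.5
```

```bash
python3 - <<'E'
from h import *
go([.557,.1254,.272],.208)
a=save('wrist','w5.png');b=save('scene','s5.png');save('top','t5.png')
for n in('wrist','scene','top'):
    for l in ('clamp','easel_edge','mast_knob','panel','easel'): print(n,l,tip(n,l))
def e(x,y,z): return R.from_euler('z',.208).apply([x,y,z])+[.5125,.203,0]
for n in('wrist','scene'):print(n,[px(n,e(.026-.005,y,.178)).round() for y in(-.12,-.085,0)], px(n,e(.034,-.14,.177)).round())
p=px('scene',[.557,.125,.22]).astype(int);print(p)
q=b[p[1]-70:p[1]+80,p[0]-100:p[0]+60]
cv2.imwrite('pics/c5.png',np.hstack([cv2.resize(a,(440,330)),cv2.resize(q,(352,330),interpolation=2)])[:,:,::-1])
E
```

```text
t 7.95 eef [0.5558 0.1253 0.2703] q [ 0.04  0.03  1.8  -0.    1.32 -0.17] yaw 0.2098 w 0.318 gf 34.5 F [-0.8  0.5 -0.5] zax [-0.002 -0.001 -1.   ]
move [-0.1  1.2 -1.7] spin 0.1
wrist clamp [(0.97, array([0.5564, 0.127 , 0.2601]))]
wrist easel_edge [(0.62, array([0.5387, 0.2077, 0.1798]))]
wrist mast_knob [(0.77, array([0.5648, 0.2123, 0.2202]))]
wrist panel [(0.55, array([0.5156, 0.2005, 0.0346]))]
wrist easel [(0.65, array([0.5137, 0.207 , 0.0049]))]
scene clamp [(0.95, array([0.5583, 0.124 , 0.2545]))]
scene easel_edge [(0.64, array([0.5402, 0.208 , 0.1751]))]
scene mast_knob [(0.84, array([0.5633, 0.2167, 0.2164])), (0.49, array([ 0.531 , -0.209 ,  0.0017]))]
scene panel [(0.61, array([0.5093, 0.2006, 0.0253]))]
scene easel [(0.82, array([0.5114, 0.2036, 0.001 ]))]
top clamp []
top easel_edge [(0.77, array([0.5396, 0.2073, 0.1777]))]
top mast_knob []
top panel [(0.82, array([0.5096, 0.2012, 0.0323]))]
top easel [(0.86, array([ 0.5169,  0.2018, -0.0015]))]
wrist [array([273., 252.]), array([272., 213.]), array([272., 103.])] [288. 273.]
scene [array([257., 220.]), array([244., 232.]), array([210., 263.])] [259. 210.]
[239 215]
```

View pics/c5.png

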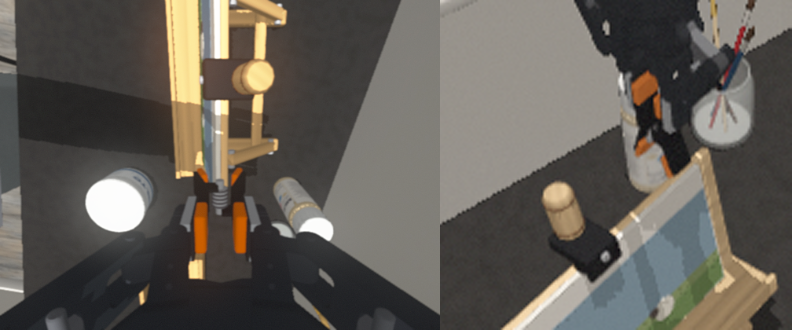

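```bash
python3 - <<'E'
from h import *
a=cv2.imread('pics/w5.png')
def e(x,y,z): return R.from_euler('z',.208).apply([x,y,z])+[.5125,.203,0]
for yl in (-.05,-.06,-.07):
    f=px('wrist',e(.0212,yl,.1786));m=px('wrist',e(.0275,yl,.1776));b=px('wrist',e(.034,yl,.1764));print(yl,f.round(1),m.round(1),b.round(1))
    r=int(round(m[1]));print([(c,*a[r,c]) for c in range(250,300,2)])
print(px('wrist',[.5558,.1253,.257]), px('wrist',e(.0275,-.085,.1776)))
q=a[120:300,200:360];cv2.imwrite('pics/c6.png',cv2.resize(q,None,fx=3.3,fy=3.3,interpolation=2))
E
```

```text
-0.05 [272.4 170.5] [280.4 170.3] [288.7 170.1]
[(250, np.uint8(95), np.uint8(144), np.uint8(180)), (252, np.uint8(96), np.uint8(144), np.uint8(180)), (254, np.uint8(92), np.uint8(138), np.uint8(172)), (256, np.uint8(72), np.uint8(120), np.uint8(132)), (258, np.uint8(77), np.uint8(117), np.uint8(104)), (260, np.uint8(130), np.uint8(133), np.uint8(119)), (262, np.uint8(132), np.uint8(120), np.uint8(107)), (264, np.uint8(131), np.uint8(121), np.uint8(106)), (266, np.uint8(131), np.uint8(120), np.uint8(105)), (268, np.uint8(138), np.uint8(128), np.uint8(118)), (270, np.uint8(165), np.uint8(170), np.uint8(171)), (272, np.uint8(133), np.uint8(143), np.uint8(149)), (274, np.uint8(147), np.uint8(159), np.uint8(166)), (276, np.uint8(197), np.uint8(215), np.uint8(221)), (278, np.uint8(217), np.uint8(228), np.uint8(232)), (280, np.uint8(170), np.uint8(197), np.uint8(218)), (282, np.uint8(141), np.uint8(214), np.uint8(247)), (284, np.uint8(123), np.uint8(181), np.uint8(224)), (286, np.uint8(108), np.uint8(160), np.uint8(198)), (288, np.uint8(103), np.uint8(151), np.uint8(188)), (290, np.uint8(7
[... 2257 characters left out ...]
8(162), np.uint8(167)), (276, np.uint8(176), np.uint8(189), np.uint8(195)), (278, np.uint8(176), np.uint8(189), np.uint8(194)), (280, np.uint8(142), np.uint8(160), np.uint8(174)), (282, np.uint8(108), np.uint8(159), np.uint8(197)), (284, np.uint8(113), np.uint8(166), np.uint8(205)), (286, np.uint8(109), np.uint8(161), np.uint8(200)), (288, np.uint8(105), np.uint8(154), np.uint8(190)), (290, np.uint8(106), np.uint8(128), np.uint8(147)), (292, np.uint8(127), np.uint8(134), np.uint8(139)), (294, np.uint8(131), np.uint8(136), np.uint8(144)), (296, np.uint8(119), np.uint8(128), np.uint8(138)), (298, np.uint8(92), np.uint8(114), np.uint8(134))]
[278.2467984 254.389909 ] [280.30678749 212.77662063]
```

View pics/c6.png

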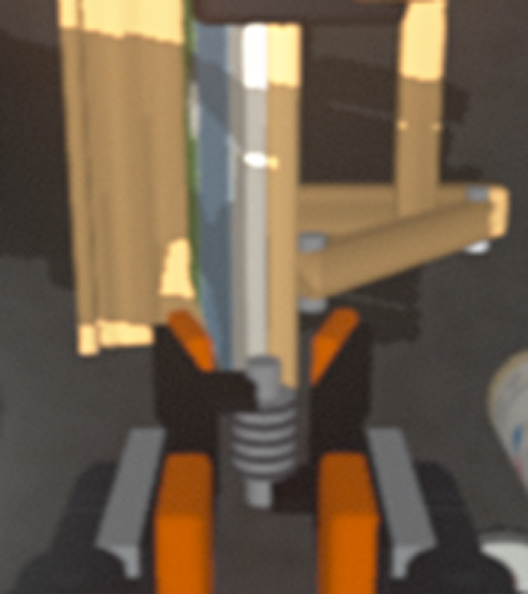

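Board at image columns 274–290, centre 282; the clamp's jaws centre near 280. This agrees to about 1 mm once parallax is allowed for. Descend in stages.

>>> {"name": "apply_moves", "arguments": {"series": [[0, 1.5, 10, 0], [0, 1.5, 20, 0], [0, 1.5, 30, 0], [0, 1.5, 40, 0], [0, 1.5, 46, 0], [0, 1.5, 46, 0], [0, 1.5, 46, 0]]}}

```text
clock: 9.43
eef_pos: [0.5575, 0.1261, 0.2247]
tcp_rot: [0.629, 0.777, -0.0, -0.001]
ft_force: [0.3, 0.1, -0.4]
gripper_width: 0.323
grip_force: 34.5
```

```bash
python3 - <<'E'
from h import *
go([.557,.1254,.21],.208)
a=save('wrist','w7.png');b=save('scene','s7.png');save('top','t7.png')
for n in('wrist','scene','top'): print(n,tip(n,'clamp'))
p=px('scene',[.557,.125,.19]).astype(int)
q=b[p[1]-50:p[1]+50,p[0]-60:p[0]+60]
cv2.imwrite('pics/c7.png',np.hstack([cv2.resize(a[150:330,190:370],(400,400),interpolation=2),cv2.resize(q,(400,400),interpolation=2)])[:,:,::-1])
E
```

```text
t 9.43 eef [0.5575 0.1261 0.2247] q [ 0.05  0.07  1.84 -0.    1.24 -0.16] yaw 0.2099 w 0.323 gf 34.5 F [ 0.3  0.1 -0.4] zax [-0.001 -0.    -1.   ]
move [-0.6 -0.6 14.7] spin 0.1
wrist [(0.64, array([0.5597, 0.1286, 0.2123]))]
scene [(0.66, array([0.5607, 0.1307, 0.2076]))]
top []
```

View pics/c7.png

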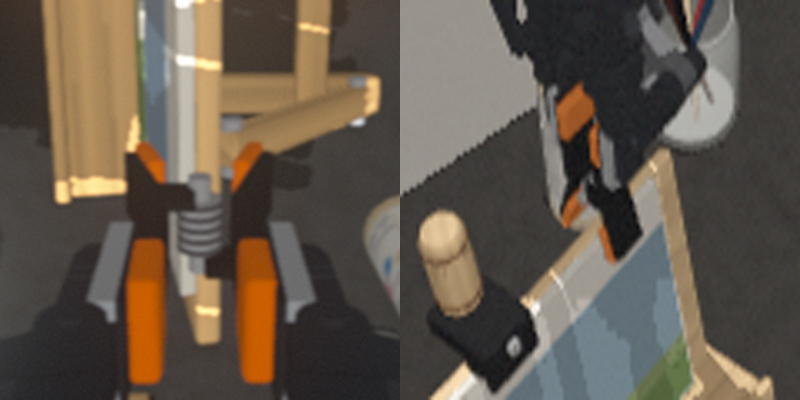

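The front jaw is in front of the panel, the rear jaw behind the board, and the jaws are centred within about 1 mm. Lower on until it touches.

>>> {"name": "apply_moves", "arguments": {"series": [[0, -1, 5, 0], [0, -1, 9, 0], [0, -1, 11, 0], [0, -1, 11, 0], [0, -1, 11, 0]]}}

```text
clock: 10.15
eef_pos: [0.5566, 0.1259, 0.214]
tcp_rot: [0.629, 0.777, -0.0, -0.0]
ft_force: [-0.5, 1.3, -1.1]
gripper_width: 0.321
grip_force: 34.5
```

>>> {"name": "apply_moves", "arguments": {"series": [[0, 0, 1, 0], [0, 0, 2, 0], [0, 0, 2, 0], [0, 0, 2, 0]]}}

```text
clock: 10.48
eef_pos: [0.5568, 0.1259, 0.2125]
tcp_rot: [0.629, 0.777, 0.0, 0.0]
ft_force: [-0.6, -0.2, 0.1]
gripper_width: 0.318
grip_force: 34.5
```

>>> {"name": "apply_moves", "arguments": {"series": [[0, 0, 1, 0], [0, 0, 2, 0], [0, 0, 2, 0], [0, 0, 2, 0]]}}

```text
clock: 10.82
eef_pos: [0.5567, 0.1259, 0.2104]
tcp_rot: [0.629, 0.777, -0.0, -0.0]
ft_force: [-0.3, 1.2, -0.5]
gripper_width: 0.321
grip_force: 34.5
```

```bash
python3 - <<'E'
from h import *
go([.557,.1254,.21],.208)
save('wrist','w8.png');save('scene','s8.png')
for n in('wrist','scene'): print(n,tip(n,'clamp'),tip(n,'panel'))
E
```

```text
t 10.82 eef [0.5567 0.1259 0.2104] q [ 0.04  0.08  1.86  0.    1.21 -0.17] yaw 0.2099 w 0.321 gf 34.5 F [-0.3  1.2 -0.5] zax [-0. -0. -1.]
move [-0.6  0.2  0.4] spin 0.1
wrist [(0.65, array([0.5593, 0.1282, 0.1978]))] []
scene [(0.61, array([0.5581, 0.1272, 0.1936])), (0.55, array([0.5386, 0.2097, 0.1749]))] [(0.6, array([0.5115, 0.1986, 0.0301]))]
```

>>> {"name": "apply_moves", "arguments": {"series": [[0, 0, 1, 0], [0, 0, 2, 0], [0, 0, 2, 0]]}}

```text
clock: 11.37
eef_pos: [0.5566, 0.1259, 0.2082]
tcp_rot: [0.629, 0.777, -0.0, -0.0]
ft_force: [-0.7, 0.7, -0.4]
gripper_width: 0.319
grip_force: 34.5
```

>>> {"name": "apply_moves", "arguments": {"series": [[0, 0, 0, 0], [0, 0, 0, 0], [0, 0, 0, 0], [0, 0, 0, 0]], "claw": 45}}

```text
clock: 11.7
eef_pos: [0.5571, 0.126, 0.2087]
tcp_rot: [0.629, 0.777, 0.0, 0.0]
ft_force: [1.9, 0.6, -1.2]
gripper_width: 0.522
grip_force: 0.6
```

>>> {"name": "apply_moves", "arguments": {"series": [[0, 0, 0, 0], [0, 0, 0, 0], [0, 0, 0, 0], [0, 0, 0, 0], [0, 0, 0, 0], [0, 0, 0, 0], [0, 0, 0, 0], [0, 0, 0, 0]], "claw": 85}}

```text
clock: 12.37
eef_pos: [0.5568, 0.1259, 0.2085]
tcp_rot: [0.629, 0.777, -0.0, -0.0]
ft_force: [-0.5, 0.4, 0.1]
gripper_width: 0.998
grip_force: 0.0
```

```bash
python3 - <<'E'
from h import *
go([.557,.1254,.30],.208)
a=save('wrist','w9.png');b=save('scene','s9.png')
for n in('wrist','scene'): print(n,tip(n,'clamp'),tip(n,'panel'))
p=px('scene',[.557,.125,.19]).astype(int)
q=b[p[1]-50:p[1]+50,p[0]-60:p[0]+60]
cv2.imwrite('pics/c9.png',np.hstack([cv2.resize(a[150:330,190:370],(400,400),interpolation=2),cv2.resize(q,(400,400),interpolation=2)])[:,:,::-1])
E
```

```text
t 12.37 eef [0.5568 0.1259 0.2085] q [ 0.04  0.08  1.86 -0.    1.2  -0.17] yaw 0.2099 w 0.998 gf 0.0 F [-0.5  0.4  0.1] zax [-0. -0. -1.]
move [ -0.6   0.1 -91.5] spin 0.1
wrist [(0.6, array([0.5586, 0.1267, 0.1988]))] []
scene [] [(0.95, array([0.5104, 0.2027, 0.0261]))]
```

View pics/c9.png

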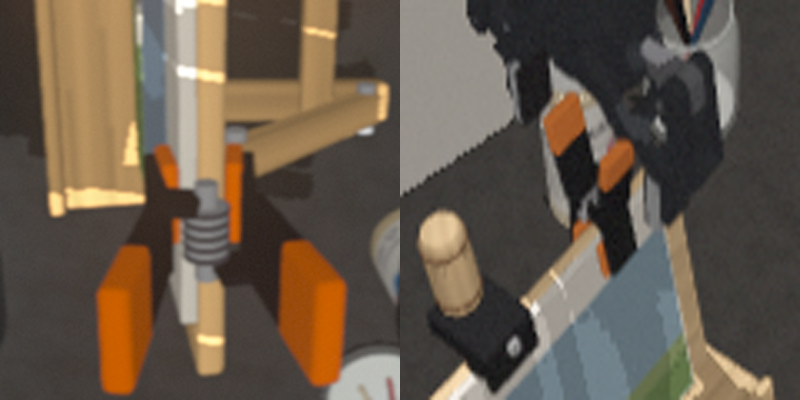

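The clamp grips panel and board together, with the fingers clear of its handles. Rise and turn above the mast grip.

>>> {"name": "apply_moves", "arguments": {"series": [[0, 3, -10, 0], [0, 3, -25, 0], [0, 3, -45, 0], [0, 3, -70, 0], [0, 3, -100, 0], [0, 3, -105, 0], [0, 3, -105, 0]]}}

```text
clock: 13.25
eef_pos: [0.5614, 0.1267, 0.318]
tcp_rot: [0.629, 0.777, 0.003, 0.003]
ft_force: [-0.1, -0.2, 0.3]
gripper_width: 0.997
grip_force: 0.0
```

```bash
python3 -c "
from h import *
go([.563,.2135,.31],.208+1.5708)"
```

```text
t 13.25 eef [0.5614 0.1267 0.318 ] q [ 0.05  0.01  1.73  0.    1.4  -0.16] yaw 0.2099 w 0.997 gf 0.0 F [-0.1 -0.2  0.3] zax [ 0.008  0.    -1.   ]
move [84.6 19.6  8. ] spin -89.9
```

>>> {"name": "apply_moves", "arguments": {"series": [[20, 5, 0, -14], [40, 10, 0, -28], [60, 15, 0, -42], [85, 20, 0, -56], [85, 20, 5, -70], [85, 20, 8, -84], [85, 20, 8, -90], [85, 20, 8, -90], [85, 20, 8, -90], [85, 20, 8, -90], [85, 20, 8, -90], [85, 20, 8, -90]]}}

```text
clock: 14.25
eef_pos: [0.5609, 0.2138, 0.3035]
tcp_rot: [-0.073, 0.997, -0.0, -0.002]
ft_force: [0.1, 0.2, 0.7]
gripper_width: 0.999
grip_force: 0.0
```

>>> {"name": "apply_moves", "arguments": {"series": [[0, 0, 0, -4], [0, 0, 0, -4], [0, 0, 0, -4]], "claw": 60}}

```text
clock: 14.5
eef_pos: [0.5611, 0.2138, 0.304]
tcp_rot: [-0.103, 0.995, -0.0, -0.001]
ft_force: [-0.3, 0.4, -0.1]
gripper_width: 0.7
grip_force: 0.0
```

```bash
python3 - <<'E'
from h import *
go([.563,.2135,.21],.208+1.5708)
a=save('wrist','w10.png');b=save('scene','s10.png');save('top','t10.png')
for n in('wrist','scene','top'): print(n,tip(n,'clamp'),tip(n,'panel'),tip(n,'mast_knob'),tip(n,'easel_edge'))
print(px('wrist',[.5625,.2135,.22]),px('wrist',[.5663,.2143,.2415]))
cv2.imwrite('pics/c10.png',np.hstack([cv2.resize(a,(400,300)),cv2.resize(b[150:300,130:330],(400,300),interpolation=2)])[:,:,::-1])
E
```

```text
t 14.5 eef [0.5611 0.2138 0.304 ] q [ 0.2   0.08  1.68  0.    1.38 -1.58] yaw 1.7777 w 0.7 gf 0.0 F [-0.3  0.4 -0.1] zax [-0.002 -0.    -1.   ]
move [-2.  -0.7 94. ] spin -0.1
wrist [(0.75, array([0.5586, 0.1302, 0.2027]))] [(0.68, array([0.5104, 0.2004, 0.0341]))] [(0.96, array([0.5641, 0.2142, 0.2214]))] [(0.77, array([0.5421, 0.2084, 0.1764]))]
scene [(0.72, array([0.5607, 0.1281, 0.1995]))] [(0.86, array([0.5103, 0.1974, 0.0275]))] [(0.57, array([0.5621, 0.2133, 0.2152]))] [(0.79, array([0.5439, 0.2083, 0.1749]))]
top [(0.66, array([0.5569, 0.1292, 0.1974]))] [(0.82, array([0.511 , 0.2014, 0.0291])), (0.43, array([ 0.7093, -0.0428,  0.001 ]))] [(0.96, array([0.5626, 0.2129, 0.2161]))] [(0.74, array([0.5391, 0.2106, 0.1757]))]
[278.85592486 215.46318272] [278.73584832 229.58068849]
```

View pics/c10.png

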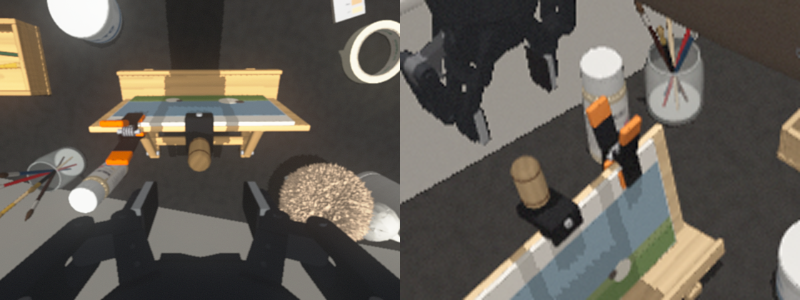

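The knob is centred below the open fingers (wrist crop around (200,160)), and the clamp sits clear to the side. Descend and grip the grip.

>>> {"name": "apply_moves", "arguments": {"series": [[-3, -1, 20, 0], [-3, -1, 45, 0], [-3, -1, 70, 0], [-3, -1, 88, 0], [-3, -1, 97, 0], [-3, -1, 97, 0], [-3, -1, 97, 0], [-3, -1, 97, 0]]}}

```text
clock: 15.92
eef_pos: [0.5658, 0.2137, 0.2104]
tcp_rot: [-0.104, 0.995, 0.0, 0.002]
ft_force: [0.2, -0.3, -0.4]
gripper_width: 0.701
grip_force: 0.0
```

>>> {"name": "apply_moves", "arguments": {"series": [[0, 0, 0, 0], [0, 0, 0, 0], [0, 0, 0, 0], [0, 0, 0, 0], [0, 0, 0, 0], [0, 0, 0, 0], [0, 0, 0, 0], [0, 0, 0, 0], [0, 0, 0, 0], [0, 0, 0, 0]], "claw": 5, "newtons": 70}}

```text
clock: 16.75
eef_pos: [0.5653, 0.2136, 0.21]
tcp_rot: [-0.104, 0.995, 0.0, 0.001]
ft_force: [-1.1, -0.1, 6.3]
gripper_width: 0.257
grip_force: 68.5
```

```bash
python3 - <<'E'
from h import *
s,c=np.sin(.175),np.cos(.175)
o=observe();d=.0615*np.array([s*np.cos(.208),s*np.sin(.208),c])
go(o['eef_pos']+d,.208+1.5708)
E
```

```text
t 16.75 eef [0.5653 0.2136 0.21  ] q [ 0.19  0.15  1.78 -0.    1.21 -1.59] yaw 1.7798 w 0.257 gf 68.5 F [-1.1 -0.1  6.3] zax [ 0.002  0.    -1.   ]
move [-10.8  -0.  -60.5] spin 0.1
```

>>> {"name": "apply_moves", "arguments": {"series": [[-1, 0, -6, 0], [-2, 0, -12, 0], [-3, 0, -18, 0], [-4, 0, -24, 0], [-5, 0, -30, 0], [-6.5, 0, -36, 0], [-7.5, 0, -42, 0], [-8.5, 0, -48, 0], [-9.5, 0, -54, 0], [-10.5, 0, -58, 0], [-11, 0, -61, 0], [-11, 0, -61, 0]]}}

```text
clock: 17.75
eef_pos: [0.575, 0.2157, 0.2676]
tcp_rot: [-0.104, 0.995, -0.0, -0.001]
ft_force: [4.8, 0.1, -14.2]
gripper_width: 0.26
grip_force: 69.0
```

>>> {"name": "apply_moves", "arguments": {"series": [[0, 0, 0, 0], [0, 0, 0, 0], [0, 0, 0, 0]]}}

```text
clock: 18.0
eef_pos: [0.5751, 0.2157, 0.268]
tcp_rot: [-0.104, 0.995, -0.0, -0.001]
ft_force: [5.0, 1.2, -14.2]
gripper_width: 0.256
grip_force: 69.0
```

```bash
python3 - <<'E'
from h import *
go([.5653,.2136,.21])
a=save('wrist','w11.png');b=save('scene','s11.png');save('top','t11.png')
for n in('wrist','scene','top'): print(n,tip(n,'clamp'),tip(n,'panel'),tip(n,'mast_knob'))
cv2.imwrite('pics/c11.png',np.hstack([cv2.resize(a,(320,240))[:, :],cv2.resize(b[170:290,150:270],(480,480),interpolation=2)[120:360]])[:,:,::-1])
cv2.imwrite('pics/c11.png',cv2.resize(b[170:300,150:310],(800,600)[:2],interpolation=2)[:,:,::-1])
E
```

```text
t 18.0 eef [0.5751 0.2157 0.268 ] q [ 0.19  0.13  1.69  0.    1.32 -1.59] yaw 1.7796 w 0.256 gf 69.0 F [  5.    1.2 -14.2] zax [-0.002 -0.    -1.   ]
move [ 9.9 -0.  58. ] spin None
wrist [(0.81, array([0.5625, 0.1254, 0.2001]))] [(0.62, array([0.5141, 0.2013, 0.0328]))] []
scene [(0.84, array([0.5599, 0.1307, 0.2001]))] [(0.68, array([0.5082, 0.1978, 0.0268])), (0.29, array([0.5609, 0.1291, 0.1969]))] [(0.89, array([0.5712, 0.2161, 0.2747])), (0.59, array([0.5113, 0.201 , 0.0273]))]
top [(0.96, array([0.5578, 0.1273, 0.1954]))] [(0.86, array([0.5081, 0.2008, 0.0304])), (0.35, array([ 5.347e-01, -2.078e-01,  1.000e-04]))] [(0.87, array([0.5716, 0.2159, 0.2725])), (0.22, array([0.5568, 0.1286, 0.197 ]))]
```

View pics/c11.png

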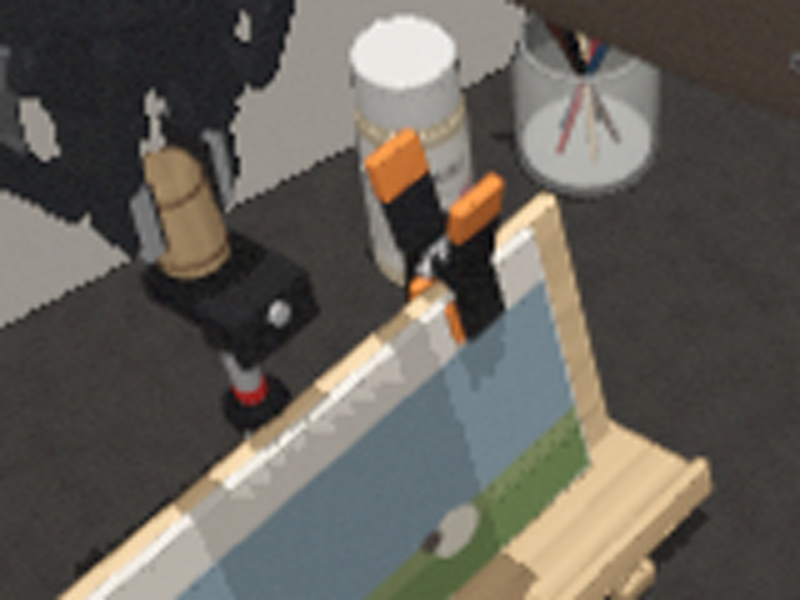

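The ring at (250,390) stands about at the collar; the mast is out about 58 mm. I pull 3.5 mm more to reach mid-window.

>>> {"name": "apply_moves", "arguments": {"series": [[0, 0, -2, 0], [-0.5, 0, -3.5, 0], [-0.5, 0, -3.5, 0], [-0.5, 0, -3.5, 0], [-0.5, 0, -3.5, 0], [-0.5, 0, -3.5, 0], [-0.5, 0, -3.5, 0]]}}

```text
clock: 19.18
eef_pos: [0.5757, 0.2159, 0.2717]
tcp_rot: [-0.104, 0.995, -0.0, -0.001]
ft_force: [5.8, 1.3, -14.8]
gripper_width: 0.253
grip_force: 69.1
```

```bash
python3 - <<'E'
from h import *
go([.5653,.2136,.21])
b=save('scene','s12.png');save('top','t12.png')
for n in('scene','top'): print(n,tip(n,'clamp'),tip(n,'panel'),tip(n,'mast_knob'))
cv2.imwrite('pics/c12.png',cv2.resize(b[220:270,175:225],(600,600),interpolation=2)[:,:,::-1])
E
```

```text
t 19.18 eef [0.5757 0.2159 0.2717] q [ 0.19  0.13  1.69  0.    1.33 -1.59] yaw 1.7797 w 0.253 gf 69.1 F [  5.8   1.3 -14.8] zax [-0.001 -0.    -1.   ]
move [10.6 -0.1 61.7] spin None
scene [(0.84, array([0.5602, 0.1275, 0.1965]))] [(0.55, array([0.5084, 0.1991, 0.028 ]))] [(0.57, array([0.5763, 0.2164, 0.2779])), (0.42, array([0.5114, 0.1992, 0.0273]))]
top [(0.61, array([0.5588, 0.1293, 0.1953]))] [(0.77, array([0.5103, 0.2033, 0.028 ])), (0.67, array([0.5394, 0.2116, 0.1794])), (0.58, array([6.955e-01, 5.760e-02, 2.000e-04]))] [(0.88, array([0.5733, 0.2157, 0.2772]))]
```

View pics/c12.png

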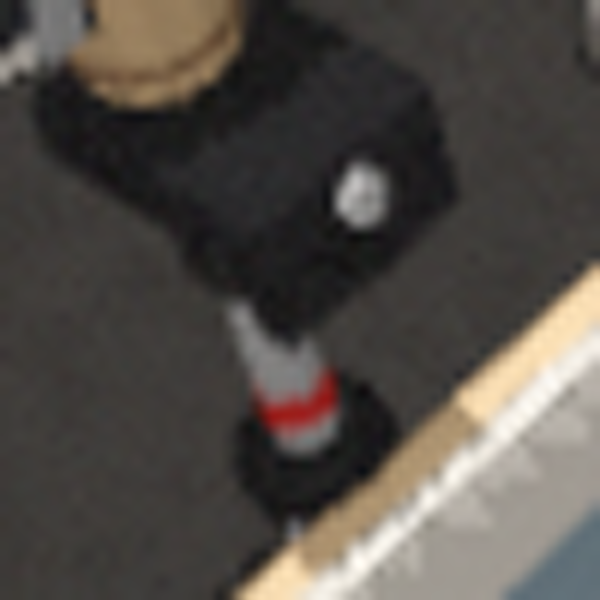

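The ring (295,405) now stands about 4 mm clear of the collar, so the mast is at about 62 mm. The hold is steady, and clamp and panel are in place.

```bash
python3 -c "
from rig import *
o=observe();print(o['eef_pos'],abs(o['qd']).max());print(hand_in())"
```

```text
[0.57572885 0.21585657 0.27169104] 0.0015893213848575314
the job is handed in; nothing more can be done
None
```

I handed the job in (no verdict came back) with the clamp gripping panel and backboard together about 85 mm to one side of the mast, and the mast held by its grip at about 62 mm, its red ring clear of the collar.

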